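# Clear the key box lid and pop it open

### The arm

A 6-joint arm with a two-finger parallel gripper is mounted at the origin on the work surface. World frame = base frame: x ahead of the robot, y to its left, z up, the work surface at z = 0. Lengths are in mm, angles in rad, forces in N, time in s.
With the tool pointing down it reaches from about 275 to 1000 mm from the base axis. Payload 8.4 kg.
Tool frame: the origin (TCP) lies on the centre line of the jaws, within the pads' length; the fingertips stand 14 mm ahead of it and the grasp point (between the pads) lies 5 mm behind it; z points along the fingers, y is the line along which they close (so a half turn about z gives the same grasp; the last joint's range is limited). The gripper opens to 85 mm and grips with 20 to 120 N. Pads are 22 mm wide; open, the fingers measure 114 mm over their backs; the gripper's body (76 mm by 85 mm) begins 54 mm behind the grasp point. The pads swing forward as they close: fully open they stand 13 mm farther back than shut.
Start: joints at [1.233, 0.353, 1.633, -0, 1.155, -0.002], TCP at [205.951, 590.095, 245.281] pointing down, gripper open.
Joint ranges: [-2.63, 2.63], [-0.92, 2.1], [0.06, 2.66], [-1.3, 4.44], [0, 2.69], [-3.02, 3.02]. Speed limits (rad/s): [2.22, 2.22, 2.79, 3.14, 3.14, 3.14].

### API

Orientations are given as [roll, pitch, yaw] about the fixed x, y, z axes, in that order (R = Rz(yaw) Ry(pitch) Rx(roll)).
In Python, from rig import r gives the robot as it stands.
- The arm moves only by the tool step_arm, never from a script. Its argument "plan" is text: rows parted by semicolons, each of 7 numbers parted by spaces: the turn, a rotation vector about the world's x, y, z in degrees, then the shift along the world's x, y, z in mm, then the closure in counts, from 0 (fully open) to 255 (shut). In form: rx ry rz x y z hand; .... A call has 1 to 8 rows; each row is the pose to reach, as a shift and turn from the pose commanded when the call began; what a row does not reach only later rows make up. A row lasts 1/10 s, in which the tool goes at most 50 mm and 8.59 degrees, less where a joint would pass 70% of its speed; a pose out of reach is approached as far as the arm can. A call with a gripper value outside its range is refused whole. The fingers move at their own pace and stop on an object; "force" is the grip in N (left out, the last holds). Time passes only in rows, so rows that repeat a pose let the fingers close. It gives the time, the measured TCP pose, the force, the opening and the grip force at its end, in the units of the state.
- r.sense(): the state, without advancing time (a new reading comes with each control period).
- r.grab_frame(name): name is "scene" or "top" or "wrist"; returns (picture, depth): 400x640x3 uint8, red, green, blue; 400x640 float32, mm along the optical axis (not along the pixel's ray), 0 where there is no reading.
- r.get_calibration(name): a dict with "K" (3x3 intrinsics, pixels), "k1" (the pictures are not rectified: a ray, as slopes to the right and down, at radius r is drawn at 1 + k1 r^2 times it, then the intrinsics apply), "world_from_camera" (4x4, takes a point from camera to world coordinates). Camera axes: x right, y down, z forward; pixel columns grow to the right and rows downward; lengths in mm; the calibration is good to about 2 mm. A picture is of the moment at which its call begins: read the wrist's pose just before it. get_calibration takes no time and is no camera call; for the wrist camera it gives the pose at the moment of the call.
- r.sign_off(): hands the job in; it is judged then, once.
The state is a dict: "clock": time; "qpos": joint angles; "qvel": joint speeds; "joint_efforts": joint torques, N m; "eef_pos": TCP position; "tcp_rot": TCP orientation; "contact_force": force on the tool from outside, world axes, zero at the start; "wrist_torque": the same for the moment, N m; "opening": opening from 0.0 (shut) to 1.0 (fully open); "grasp_force": force on a finger pad.
Only numpy, scipy, OpenCV 4.12 (cv2) and the standard library are available. Lean on these libraries where they do the work, as an engineer would, in place of code of your own. Each camera call takes 0.05 s, during which the arm holds its last target. There are 200 camera calls.

### The job

The charging puck has been left on the push-to-open lid of the key box. With the fingertips, slide the puck sideways across the top, without picking it up, until it lies wholly on the fixed deck beside the lid; then push the lid down near its front edge until the catch lets go, and back off so that the spring opens it ajar. Leave the bell, the smaller box with its lid shut, and everything else where they are.

Things in the scene. Friction and masses are not known exactly. Their poses are not given: they have to be found in the camera images.
- key_box: Wider of two low galvanized steel boxes, fixed, 180 (own x) by 285 (own y) by 60 mm high. Origin: centre of underside; z up; own -x is the front, towards the robot (yaw within 0.25 rad). Top level at z 60 mm: sprung lid over own y -13.5 to +136.5 mm, x -80 to +85 mm; fixed solid deck over own y -15.5 to -138.5 mm. The puck slides from lid to deck over a 2 mm gap, no step.
- deck (a point): Centre of the key box's fixed deck, on its upper surface; axes as the key box. The bell stands on the rear half (own x above +22 mm); the front half is free for the puck. A lip 8 mm high and 4 mm thick closes the deck's outer end, 61.5 mm from here. The fixed walls that frame the lid (front 7 mm thick, outer end 4 mm) are flush with the top.
- key_lid (a joint): Hinge angle of the key box lid, rad. 0: latched shut, level; negative: pushed in (hard stop -0.04); positive: open. Hinge along own y at the rear edge (own x +85 mm). Once the catch lets go and the push is withdrawn, its spring lifts it in about half a second to a stop at 0.6 rad, front edge then 95 mm above the box top. It does not latch again.
- key_lid_press (a point): Where to push the key box lid: centre of the flat round dark mark (30 mm across) on its upper face, midway along the lid's width, 30 mm behind its front edge. The puck covers part of it at first. Moves with the lid. About 4 to 6 N moves it down; the catch lets go about 4 mm down; hard stop at 5.4 mm.
- puck_center (a point): Centre (half-way up) of the loose stainless charging puck, a flat disc 60 mm across and 18 mm high with a pale top, about 0.09 to 0.18 kg; it lies on the key box lid at the start. z is its upright axis.
- puck: The same puck; origin at the centre of its underside.
- tag_lid (a joint): Hinge angle of the smaller box's lid, rad: same sprung catch; 0 shut. Must stay shut.
- tag_box: The smaller steel box, fixed, 180 by 122 by 60 mm high, one sprung lid and no deck, nothing on it. Origin: centre of its underside. Leave it alone; the two boxes may stand either way round.
- bell_top (a point): Top of the loose bike bell (dome 52 mm across, 38 mm high) that stands on the rear half of the key box deck.
- cup_rim (a point): Centre of the mouth of the loose porcelain key cup, 76 mm across, 80 mm high, on the shelf beyond the boxes.
- punch_top (a point): Top of the loose plastic tag punch, 32 by 130 by about 45 mm high, on the shelf in front of the boxes.
- padlock_top (a point): Top of the loose brass padlock lying on the shelf in front of the boxes, 75 by 50 by 22 mm high.
- tape_top (a point): Top of the loose tape measure case, 40 by 70 by 65 mm high, on the shelf beyond the boxes.
Things that resemble listed ones, but are neither listed nor needed, are in the scene too. Leave any purple or turquoise look-alike of the puck alone.

How it is judged (in metres and radians):
On the way, in this order (a step that is already met when the one before it is completed fails the run):
1. the puck lies still, wholly on the fixed deck, with the lid still shut (y of puck_center in the frame of key_box between -0.12 and -0.0435 m and x of puck_center in the frame of key_box between -0.08 and 0.08 m and z of puck_center in the frame of key_box between 0.064 and 0.074 m and angle between puck_center's own z axis and vertical below 0.1 rad and linear speed of puck below 0.02 m/s and value of joint key_lid below 0.03 rad), for 0.2 s.
2. the lid is pushed in by the fingers (value of joint key_lid below -0.012 rad and contact force between the fingers and key_box above 1 N).
3. the lid has sprung ajar (value of joint key_lid above 0.4 rad), for 0.2 s.
At the end, for the whole second after the job is handed in: The key box lid stands open by more than 0.4 rad and at rest; the puck lies flat and still on the fixed deck with no part over the lid (its centre more than 43.5 mm from the key box origin towards the deck, and at deck height); the smaller lid is shut; no bystander has moved more than 20 mm (y of puck_center in the frame of key_box between -0.12 and -0.0435 m and x of puck_center in the frame of key_box between -0.08 and 0.08 m and z of puck_center in the frame of key_box between 0.064 and 0.074 m and angle between puck_center's own z axis and vertical below 0.1 rad and linear speed of puck below 0.02 m/s and value of joint key_lid above 0.4 rad and velocity of joint key_lid below 0.1 rad/s and value of joint tag_lid below 0.05 rad); the robot touches nothing.
It fails at once if the puck is lifted more than 8 mm off the box top, tipped, or knocked off it (z of puck_center in the frame of key_box above 0.077 m or z of puck_center in the frame of key_box below 0.055 m or angle between puck_center's own z axis and vertical above 0.4 rad).
It fails at once if the lid opens while the puck is still on it (value of joint key_lid above 0.06 rad and y of puck_center in the frame of key_box above -0.0435 m).
It fails at once if the smaller box's lid is opened (value of joint tag_lid above 0.06 rad).
It fails at once if the bell, cup, punch, padlock or tape measure is moved more than 20 mm (distance of any of bell_top, cup_rim, punch_top, padlock_top, tape_top from where it was at the start of the episode above 0.02 m).
It also fails if it takes over 45 s, if anything falls off the work surface, if the arm or the gripper's body presses on something with over 40 N, if the wrist force passes 120 N, or if a joint passes its speed limit or range.

## Working session

There is one attempt and no reset: what is moved stays moved. The work goes in short steps, Python scripts to look and compute and a tool call to move; the robot and the scene stay as the last step left them, time stands still between calls to the robot, and variables do not carry over. Pictures are saved under pics/ and viewed, at most 10 in all, crops included, and the job is handed in when it is done.

Besides the shell and the picture viewer there is one more tool, called after ">>>" as a command line: name --argument value ..., lists and objects as JSON in quotes. step_arm: Moves the arm, as the interface text tells. Its arguments: {"type":"object","properties":{"plan":{"type":"string"},"force":{"type":"number"}},"required":["plan"]}

```bash
mkdir -p pics; cat > h.py <<'E'
import numpy as np, cv2
from rig import r
def grab(n):
    c=r.get_calibration(n); im,d=r.grab_frame(n); return im,d,c
def save(im,f): cv2.imwrite('pics/'+f,cv2.cvtColor(im,cv2.COLOR_RGB2BGR))
def rays(c,uv):
    uv=np.asarray(uv,float).reshape(-1,1,2)
    return cv2.undistortPoints(uv,np.array(c['K'],float),np.array([c['k1'],0,0,0.])).reshape(-1,2)
def onplane(c,uv,z):
    s=rays(c,uv); T=np.array(c['world_from_camera']); d=np.c_[s,np.ones(len(s))]@T[:3,:3].T
    o=T[:3,3]; return o+d*((z-o[2])/d[:,2])[:,None]
def cloud(c,d):
    h,w=d.shape; v,u=np.mgrid[:h,:w]; s=rays(c,np.stack([u,v],-1).reshape(-1,2)).reshape(h,w,2)
    T=np.array(c['world_from_camera']); P=np.dstack([s[...,0]*d,s[...,1]*d,d])
    return P@T[:3,:3].T+T[:3,3]
E
python3 - <<'E'
from h import *
for n in('top','scene'):
    im,d,c=grab(n); save(im,n+'0.png'); np.savez(n+'0.npz',im=im,d=d,P=cloud(c,d)); print(n,np.round(c['world_from_camera'],2).tolist())
print(r.sense())
E
```

```text
top [[-0.02, -0.99, 0.1, 473.45], [-1.0, 0.01, -0.02, -18.87], [0.02, -0.1, -0.99, 841.89], [0.0, 0.0, 0.0, 1.0]]
scene [[-0.81, 0.49, -0.32, 895.91], [0.59, 0.67, -0.45, 492.43], [-0.01, -0.55, -0.83, 987.66], [0.0, 0.0, 0.0, 1.0]]
{'clock': 0.1, 'qpos': array([ 1.23261399e+00,  3.53601569e-01,  1.63405604e+00,  4.60386918e-06,
        1.15521581e+00, -2.36129982e-03]), 'qvel': array([-0.00155383, -0.00047889, -0.00284604, -0.00077917,  0.00113111,
       -0.00099009]), 'joint_efforts': array([-5.23326853e-04, -6.06359553e+01, -3.42819464e+01,  1.84963784e-05,
        3.93671013e-03, -5.15020218e-06]), 'eef_pos': array([205.80373419, 589.70527612, 244.62417934]), 'tcp_rot': array([-3.14031190e+00, -7.23386208e-06,  2.80576975e+00]), 'contact_force': array([ 0.14372199,  0.77176936, -0.15734798]), 'wrist_torque': array([-0.01225493,  0.04860267, -0.02102924]), 'grasp_force': 0.0, 'opening': 0.9998160015307236}
```

View pics/top0.png

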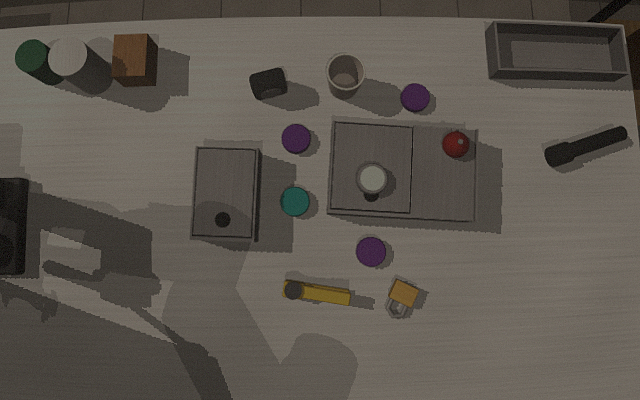

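View pics/scene0.png

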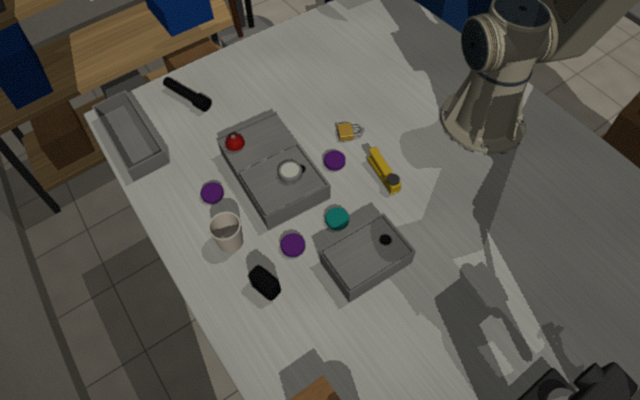

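The pale-topped disc on the wider box's lid, at (371,179) in the top view, is the puck. The look-alikes are the purple discs at (296,138), (415,97) and (371,251), and the turquoise one at (295,201). The bell is at (456,144), the deck is on the right (world -y), and the padlock (403,293) and punch (317,293) are in front. Next I measure the box and puck.

```bash
python3 - <<'E'
from h import *
z=np.load('top0.npz'); P=z['P'];im=z['im'].astype(int); v,u=np.mgrid[:400,:640]
roi=(u>315)&(u<490)&(v>110)&(v<235)
m=roi&(P[...,2]>45)&(P[...,2]<72)
rect=cv2.minAreaRect(P[m][:,:2].astype(np.float32)); print('box',rect, np.median(P[m][:,2]))
print(cv2.boxPoints(rect))
c=r.get_calibration('top')
print('corners',onplane(c,[[333,122],[477,130],[474,221],[328,215],[413,126],[411,212]],60).round(1).tolist())
pm=(u>350)&(u<395)&(v>155)&(v<200)&(im.min(-1)>135); 
pm2=(u>350)&(u<395)&(v>155)&(v<205)&(P[...,2]>71)
for q in(pm,pm2):
    print(q.sum(),u[q].mean(),v[q].mean(),P[q].mean(0),onplane(c,[[u[q].mean(),v[q].mean()]],78), cv2.minEnclosingCircle(P[q][:,:2].astype(np.float32)))
bm=(u>435)&(u<475)&(v>125)&(v<165)&(P[...,2]>75); print('bell',P[bm].mean(0),cv2.minEnclosingCircle(P[bm][:,:2].astype(np.float32)),P[bm][:,2].max())
for n,a in dict(padlock=(380,430,275,320),punch=(280,355,278,308),purple=(350,390,235,270),turq=(278,312,185,220)).items():
    q=(u>a[0])&(u<a[1])&(v>a[2])&(v<a[3])&(P[...,2]>8)&(P[...,0]<470)
    if q.any(): print(n,P[q].min(0).round(),P[q].max(0).round())
s=cv2.resize(z['im'][105:235,315:490],None,fx=4,fy=4,interpolation=cv2.INTER_CUBIC); save(np.clip(s.astype(int)*1.8,0,255).astype(np.uint8),'crop.png')
E
```

```text
box ((596.0487670898438, -190.96185302734375), (286.4759826660156, 181.97227478027344), 85.59232330322266) 59.756467948871204
[[ 494.32352  -326.7837  ]
 [ 675.75757  -340.76874 ]
 [ 697.77405   -55.140015]
 [ 516.33997   -41.15497 ]]
corners [[691.6, -56.8, 60.0], [674.2, -340.8, 60.0], [495.5, -324.4, 60.0], [511.8, -44.0, 60.0], [682.5, -212.9, 60.0], [514.9, -202.1, 60.0]]
0 nan nan [nan nan nan] [[nan nan nan]] ((0.0, 0.0), 0.0)
799 371.3729662077597 178.43304130162704 [ 577.00132606 -124.67584859   84.70659607] [[ 577.85634766 -125.5568391    78.        ]] ((536.2300415039062, -83.35468292236328), 89.99546813964844)
bell [ 638.82437708 -283.71376246   97.02144135] ((564.3790283203125, -165.3496856689453), 172.4054718017578) 841.8933870707692
padlock [ 310. -221.    9.] [ 385. -157.   26.]
punch [341. -84.   8.] [389.  46.  49.]
purple [ 411. -158.    8.] [ 469. -100.   22.]<stdin>:12: RuntimeWarning: Mean of empty slice.
  ret = ret.dtype.type(ret / rcount)
  ret = um.true_divide(
```

View pics/crop.png

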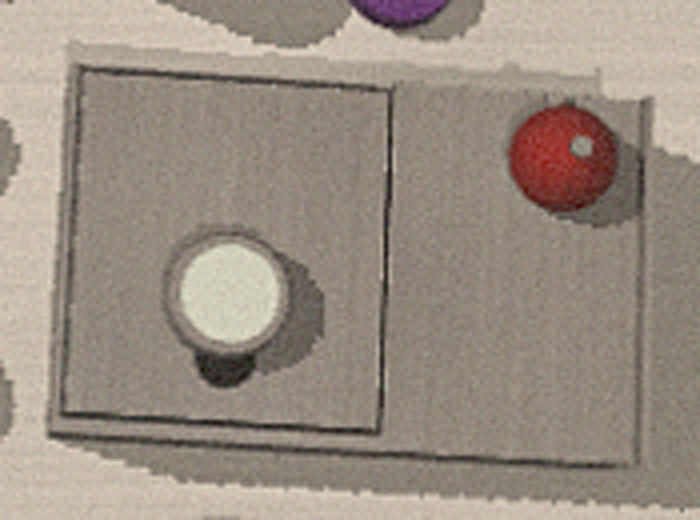

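The crop confirms it: pale puck at (230,292), overlapping the dark press mark at (226,365), with the bell at (563,158) and the front half of the deck clear. I get the key box origin at about (594,-191) with yaw -0.062. In own axes the puck is at (-21,+65) and the bell at (50,-90).

I'll hold the fingers about 40 mm apart along own x as a cradle and find the tip height by touching the solid deck. Then I push from the +y side.

>>> step_arm --plan "0 0 -74.3 348 -854 -80 135;0 0 -74.3 348 -854 -80 135;0 0 -74.3 348 -854 -80 135;0 0 -74.3 348 -854 -80 135;0 0 -74.3 348 -854 -80 135;0 0 -74.3 348 -854 -80 135;0 0 -74.3 348 -854 -80 135;0 0 -74.3 348 -854 -80 135" --force 20

```text
clock: 0.9
eef_pos: [356.5, 219.2, 210.6]
tcp_rot: [3.141, -0.0, 1.6]
contact_force: [1.0, 0.3, 0.1]
opening: 0.471
grasp_force: 0.0
```

>>> step_arm --plan "0 0 -5.6 197 -484 -46 135;0 0 -5.6 197 -484 -46 135;0 0 -5.6 197 -484 -46 135;0 0 -5.6 197 -484 -46 135;0 0 -5.6 197 -484 -46 135;0 0 -5.6 197 -484 -46 135;0 0 -5.6 197 -484 -46 135;0 0 -5.6 197 -484 -46 135"

```text
clock: 1.7
eef_pos: [506.8, -150.2, 175.3]
tcp_rot: [-3.141, -0.0, 1.508]
contact_force: [0.6, 0.7, -0.7]
opening: 0.47
grasp_force: 0.0
```

>>> step_arm --plan "0 0 0 48 -114 -10 135;0 0 0 48 -114 -10 135;0 0 0 48 -114 -10 135;0 0 0 48 -114 -60 135;0 0 0 48 -114 -75 135;0 0 0 48 -114 -75 135"

```text
clock: 2.3
eef_pos: [552.0, -260.6, 97.8]
tcp_rot: [-3.135, -0.003, 1.508]
contact_force: [-0.6, 0.8, 0.2]
opening: 0.47
grasp_force: 0.0
```

```bash
python3 - <<'E'
from h import *
print(r.sense()['eef_pos'],r.sense()['contact_force'])
for n in('wrist','top'):
    im,d,c=grab(n); save(np.clip(im.astype(int)*1.6,0,255).astype(np.uint8),n+'1.png'); np.savez(n+'1.npz',im=im,d=d,P=cloud(c,d))
E
```

```text
[ 552.01368732 -260.64718591   97.75517412] [-0.5623234   0.8237903   0.17290785]
```

View pics/wrist1.png

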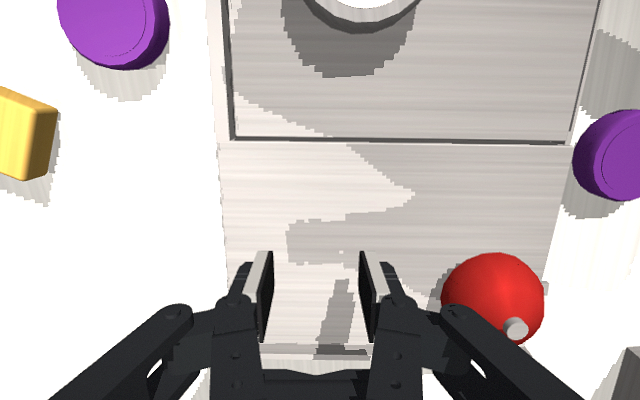

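Wrist view: pads at (265,290) and (372,290) over the deck, bell clear at (492,300), puck at the top (365,0). Now I feel for the deck.

>>> step_arm --plan "0 0 0 0 12 -8 135;0 0 0 0 12 -14 135;0 0 0 0 12 -18 135;0 0 0 0 12 -18 135;0 0 0 0 12 -18 135"

```text
clock: 2.9
eef_pos: [554.7, -250.1, 82.8]
tcp_rot: [3.141, 0.0, 1.508]
contact_force: [0.3, -0.3, 0.0]
opening: 0.464
grasp_force: 0.0
```

```bash
python3 - <<'E'
from h import *
# geometry refine: lid right-hand gap in wrist pic, box edges
z=np.load('wrist1.npz');P=z['P'];im=z['im'].astype(int)
c=r.get_calibration('top')
for uv in [(233,136),(560,143),(300,200),(330,180),(450,200)]: print(uv,P[uv[1],uv[0]].round(1))
t=np.load('top1.npz');P=t['P'];im=t['im'];v,u=np.mgrid[:400,:640]
q=(u>350)&(u<392)&(v>155)&(v<200)&(P[...,2]>70)&(P[...,2]<90); 
print(q.sum(),P[q].mean(0),onplane(c,[[u[q].mean(),v[q].mean()]],78),cv2.minEnclosingCircle(P[q][:,:2].astype(np.float32)))
print('mark',onplane(c,[[371.5,195]],60))
s=r.sense();print(s['eef_pos'],s['contact_force'])
E
```

```text
(233, 136) [ 511.1 -200.8   49.8]
(560, 143) [ 680.9 -214.3   52.1]
(300, 200) [ 544.2 -234.5   60.4]
(330, 180) [ 560.3 -224.9   60.1]
(450, 200) [ 622.1 -239.3   60.3]
792 [ 577.85261227 -125.53455329   77.81950177] [[ 577.7976239  -125.49262693   78.        ]] ((578.4427490234375, -126.24673461914062), 29.968521118164062)
mark [[ 548.52104911 -127.40770645   60.        ]]
[ 554.6803031  -250.064816     82.80731008] [ 0.28565496 -0.29118007  0.00534231]
```

>>> step_arm --plan "0 0 0 0 0 -1 135;0 0 0 0 0 -2 135;0 0 0 0 0 -3 135;0 0 0 0 0 -4 135;0 0 0 0 0 -5 135;0 0 0 0 0 -5 135"

```text
clock: 3.5
eef_pos: [554.5, -250.0, 77.5]
tcp_rot: [-3.141, -0.0, 1.508]
contact_force: [-0.4, 0.1, -0.1]
opening: 0.469
grasp_force: 0.0
```

>>> step_arm --plan "0 0 0 0 0 -1 135;0 0 0 0 0 -2 135;0 0 0 0 0 -3 135;0 0 0 0 0 -4 135;0 0 0 0 0 -4 135"

```text
clock: 4.0
eef_pos: [554.4, -250.0, 73.4]
tcp_rot: [-3.141, -0.0, 1.508]
contact_force: [-0.1, -0.0, -0.4]
opening: 0.472
grasp_force: 0.0
```

>>> step_arm --plan "0 0 0 0 0 -1 135;0 0 0 0 0 -2 135;0 0 0 0 0 -3 135;0 0 0 0 0 -3 135"

```text
clock: 4.4
eef_pos: [554.7, -250.1, 72.5]
tcp_rot: [3.141, 0.0, 1.508]
contact_force: [-5.7, 3.6, 19.2]
opening: 0.474
grasp_force: 9.9
```

Touchdown: tips meet the deck at TCP z of about 72.6, so they lead the TCP by about 12.6 mm. I'll rise, cross over the puck to its +y side, and come down to about 5 mm above the lid.

>>> step_arm --plan "0 0 0 0 0 40 135;0 0 -0.4 10 49 45 135;0 0 -0.4 18 98 45 135;0 0 -0.4 25 147 45 135;0 0 -0.4 25 168 45 135;0 0 -0.4 25 168 45 135;0 0 -0.4 25 168 22 135;0 0 -0.4 25 168 22 135"

```text
clock: 5.2
eef_pos: [577.9, -82.4, 90.7]
tcp_rot: [-3.138, -0.0, 1.501]
contact_force: [-0.2, -1.0, 0.4]
opening: 0.47
grasp_force: 0.0
```

```bash
python3 - <<'E'
from h import *
s=r.sense();print(s['eef_pos'],s['contact_force'])
im,d,c=grab('wrist'); save(np.clip(im.astype(int)*1.6,0,255).astype(np.uint8),'wrist2.png')
E
```

```text
[577.94523701 -82.40260853  90.69136291] [-0.23268163 -1.01176753  0.4360822 ]
```

View pics/wrist2.png

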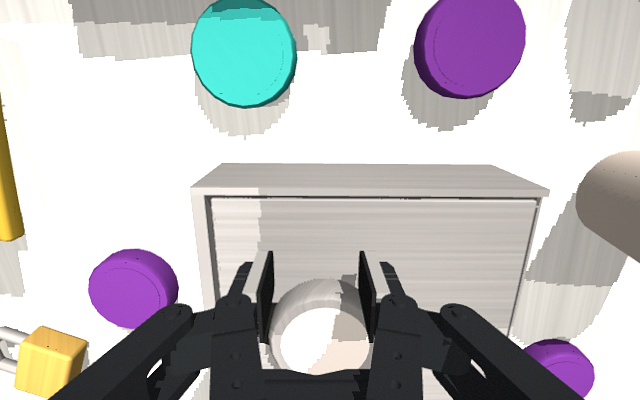

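Puck at (325,330), centred between the pads (x about 317), with the pads on its +y side. Next I descend and start the push.

>>> step_arm --plan "0 0 0 0 0 -6 135;0 0 0 0 0 -12 135;0 0 0 0 0 -14 135;0 0 0 0 0 -14 135"

```text
clock: 5.65
eef_pos: [579.4, -82.2, 78.4]
tcp_rot: [-3.141, -0.0, 1.501]
contact_force: [-0.2, -1.1, -0.1]
opening: 0.471
grasp_force: 0.0
```

>>> step_arm --plan "0 0 0 -0.5 -5 0 135;0 0 0 -1 -10 0 135;0 0 0 -2 -16 0 135;0 0 0 -3 -24 0 135;0 0 0 -4 -32 0 135;0 0 0 -5 -40 0 135;0 0 0 -6 -48 0 135;0 0 0 -7 -54 0 135"

```text
clock: 6.45
eef_pos: [572.5, -136.9, 78.7]
tcp_rot: [3.141, 0.0, 1.501]
contact_force: [0.5, 1.7, 0.7]
opening: 0.466
grasp_force: 0.7
```

```bash
cat > look.py <<'E'
from h import *
import sys
s=r.sense();print(s['eef_pos'],s['contact_force'])
im,d,c=grab('scene'); P=cloud(c,d); z=P[...,2]
o=np.array([595,-191]); a=-.07; R=np.array([[np.cos(a),-np.sin(a)],[np.sin(a),np.cos(a)]])
L=(P[...,:2]-o)@R
im=im.astype(int); q=(abs(L[...,0])<88)&(abs(L[...,1])<140)&(z>73)&(z<82)&(im.min(-1)>115)
print('pale',q.sum(),L[q].mean(0) if q.any() else '',cv2.minEnclosingCircle(L[q].astype(np.float32)) if q.any() else '')
save(np.clip(im*1.5,0,255).astype(np.uint8)[80:260,170:420],sys.argv[1]); np.save('L.npy',np.dstack([L,z,im]))
E
python3 look.py s1.png
```

```text
[ 572.5176259  -136.86925545   78.67341217] [0.49656932 1.7252323  0.73268731]
pale 49 [-36.2364747   31.18497225] ((-34.81509780883789, 28.57305145263672), 16.382368087768555)
```

View pics/s1.png

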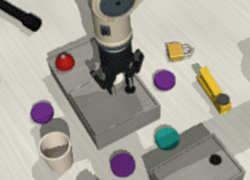

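>>> step_arm --plan "0 0 0 -0.5 -7 0 135;0 0 0 -1 -15 0 135;0 0 0 -2 -23 0 135;0 0 0 -3 -31 0 135;0 0 0 -3.5 -39 0 135;0 0 0 -4 -47 0 135;0 0 0 -5 -55 0 135;0 0 0 -5 -61 0 135"

```text
clock: 7.3
eef_pos: [567.4, -197.8, 78.6]
tcp_rot: [-3.141, 0.0, 1.501]
contact_force: [-0.7, 0.8, -0.2]
opening: 0.471
grasp_force: 0.5
```

>>> step_arm --plan "0 0 0 -0.5 -7 0 135;0 0 0 -1 -15 0 135;0 0 0 -2 -22 0 135;0 0 0 -2.5 -27 0 135;0 0 0 -3 -30 0 135;0 0 0 -3 -32 0 135;0 0 0 -3 -33 0 135;0 0 0 -3 -33 0 135"

```text
clock: 8.1
eef_pos: [564.5, -230.0, 78.6]
tcp_rot: [-3.142, 0.0, 1.501]
contact_force: [-0.1, 0.5, -0.2]
opening: 0.468
grasp_force: 0.1
```

```bash
cat > top.py <<'E'
from h import *
import sys
s=r.sense();print(s['eef_pos'],s['contact_force'])
im,d,c=grab('wrist'); save(np.clip(im.astype(int)*1.6,0,255).astype(np.uint8),sys.argv[1])
E
python3 top.py w3.png
```

```text
[ 564.50744897 -229.98360648   78.62283273] [-0.0984772   0.45192435 -0.17848676]
```

View pics/w3.png

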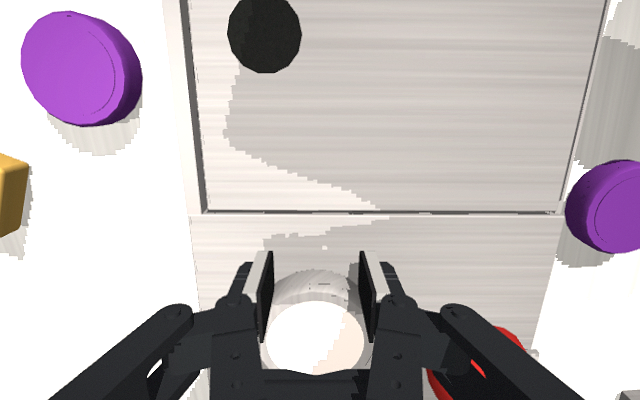

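The puck lies between the pads at (315,330), clear of the gap line at row 214, so it is on the deck. The full press mark is now visible at (264,35). I'll back off, rise, close the fingers and go above the mark.

>>> step_arm --plan "0 0 0 0.5 8 0 135;0 0 0 0.5 8 0 135;0 0 0 0.5 8 40 135;0 0 0 -8 50 40 255;0 0 0 -15.5 95 40 255;0 0 0 -15.5 103 40 255;0 0 0 -15.5 103 30 255;0 0 0 -15.5 103 20 255"

```text
clock: 8.95
eef_pos: [549.7, -127.4, 98.1]
tcp_rot: [3.14, 0.001, 1.502]
contact_force: [0.5, 0.3, 0.6]
opening: 0.001
grasp_force: 0.0
```

```bash
python3 - <<'E'
from h import *
s=r.sense();print(s['eef_pos'],s['opening'])
o=np.array([595,-191]); a=-.07; R=np.array([[np.cos(a),-np.sin(a)],[np.sin(a),np.cos(a)]])
for n in('top','scene'):
    im,d,c=grab(n);P=cloud(c,d);z=P[...,2];L=(P[...,:2]-o)@R
    q=(L[...,0]<18)&(L[...,0]>-88)&(L[...,1]<-20)&(L[...,1]>-128)&(z>73)&(z<83)
    print(n,q.sum(),cv2.minEnclosingCircle(L[q].astype(np.float32)) if q.any() else '',z[q].mean())
    q=(L[...,1]>-130)&(L[...,1]<-40)&(L[...,0]>18)&(L[...,0]<88)&(z>90)&(z<101)
    if q.any():print('bell',L[q].mean(0))
c=r.get_calibration('wrist');im,d=r.grab_frame('wrist');save(np.clip(im.astype(int)*1.6,0,255).astype(np.uint8),'w4.png')
E
```

```text
[ 549.69206908 -127.44965214   98.147175  ] 0.001343890937096811
top 0  nan
scene 322 ((-26.86247444152832, -71.52685546875), 31.324323654174805) 78.77408283009294
bell [ 56.9389966  -94.57001879]<stdin>:7: RuntimeWarning: Mean of empty slice.
  ret = ret.dtype.type(ret / rcount)
```

View pics/w4.png

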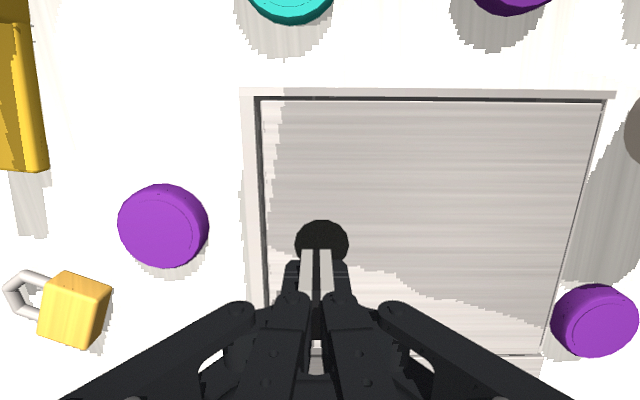

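The puck is settled at own (-27,-72), wholly on the deck, and the closed tips at (317,250) are over the mark at (321,242). Now I press.

>>> step_arm --plan "0 0 0 0 0 -6 255;0 0 0 0 0 -12 255;0 0 0 0 0 -15 255;0 0 0 0 0 -17 255;0 0 0 0 0 -18 255;0 0 0 0 0 -19 255;0 0 0 0 0 -19 255"

```text
clock: 9.8
eef_pos: [549.1, -127.0, 79.7]
tcp_rot: [3.141, 0.0, 1.501]
contact_force: [0.9, 0.2, 0.4]
opening: -0.001
grasp_force: 0.0
```

>>> step_arm --plan "0 0 0 0 0 -1 255;0 0 0 0 0 -2 255;0 0 0 0 0 -3 255;0 0 0 0 0 -4 255;0 0 0 0 0 -4 255"

```text
clock: 10.3
eef_pos: [549.0, -127.0, 75.5]
tcp_rot: [-3.141, -0.0, 1.501]
contact_force: [-0.2, 0.7, -0.3]
opening: -0.001
grasp_force: 0.0
```

>>> step_arm --plan "0 0 0 0 0 -1 255;0 0 0 0 0 -2 255;0 0 0 0 0 -3 255;0 0 0 0 0 -4 255;0 0 0 0 0 -4 255"

```text
clock: 10.8
eef_pos: [549.1, -127.0, 71.7]
tcp_rot: [3.141, 0.0, 1.501]
contact_force: [-1.1, 0.2, 3.1]
opening: 0.001
grasp_force: 1.7
```

>>> step_arm --plan "0 0 0 0 0 -1 255;0 0 0 0 0 -2 255;0 0 0 0 0 -3 255;0 0 0 0 0 -3 255"

```text
clock: 11.2
eef_pos: [549.2, -127.0, 68.7]
tcp_rot: [3.141, 0.0, 1.501]
contact_force: [-1.5, 0.7, 5.8]
opening: -0.004
grasp_force: 2.7
```

>>> step_arm --plan "0 0 0 0 0 -1 255;0 0 0 0 0 -2 255;0 0 0 0 0 -2 255"

```text
clock: 11.5
eef_pos: [549.4, -127.1, 67.9]
tcp_rot: [3.141, 0.0, 1.501]
contact_force: [-4.8, 1.6, 19.9]
opening: -0.001
grasp_force: 10.2
```

The force jumped to 20 N, so the lid is on its hard stop and the catch has released. I'll back straight off, upward and towards the front.

>>> step_arm --plan "0 0 0 0 0 48 255;0 0 0 -10 0 96 255;0 0 0 -30 0 140 255;0 0 0 -60 0 180 255;0 0 0 -90 0 210 255;0 0 0 -120 30 220 255;0 0 0 -120 60 220 255;0 0 0 -120 60 220 255"

```text
clock: 12.3
eef_pos: [428.3, -65.0, 287.1]
tcp_rot: [3.14, -0.001, 1.502]
contact_force: [0.4, -0.2, -0.3]
opening: -0.001
grasp_force: 0.0
```

>>> step_arm --plan "0 0 0 -30 150 0 255;0 0 0 -30 150 0 255;0 0 0 -30 150 0 255;0 0 0 -30 150 0 255;0 0 0 -30 150 0 255"

```text
clock: 12.8
eef_pos: [399.0, 83.8, 286.3]
tcp_rot: [-3.141, 0.001, 1.505]
contact_force: [0.3, -0.2, -0.1]
opening: -0.004
grasp_force: 0.0
```

```bash
python3 look.py s5.png; python3 - <<'E'
from h import *
im,d,c=grab('top');P=cloud(c,d);o=np.array([595,-191]); a=-.07; R=np.array([[np.cos(a),-np.sin(a)],[np.sin(a),np.cos(a)]])
z=P[...,2];L=(P[...,:2]-o)@R
q=(L[...,1]>10)&(L[...,1]<120)&(L[...,0]<75)&(L[...,0]>-75)
q&=z<200
print('lid slope',np.polyfit(L[q][:,0],z[q],1))
q=(L[...,0]<18)&(L[...,0]>-88)&(L[...,1]<-25)&(L[...,1]>-128)&(z>73)&(z<83); print(q.sum(),cv2.minEnclosingCircle(L[q].astype(np.float32)),z[q].mean())
save(np.clip(im.astype(int)*1.6,0,255).astype(np.uint8),'top5.png')
E
```

```text
[398.99529073  83.80286397 286.30268512] [ 0.25857588 -0.158745   -0.06216503]
pale 86 [-22.91856671 -80.87022753] ((-25.045717239379883, -76.12338256835938), 22.408842086791992)
lid slope [ 0.25837337 91.94257001]
747 ((-28.684221267700195, -72.78570556640625), 29.98166275024414) 77.71396439304583
```

View pics/top5.png

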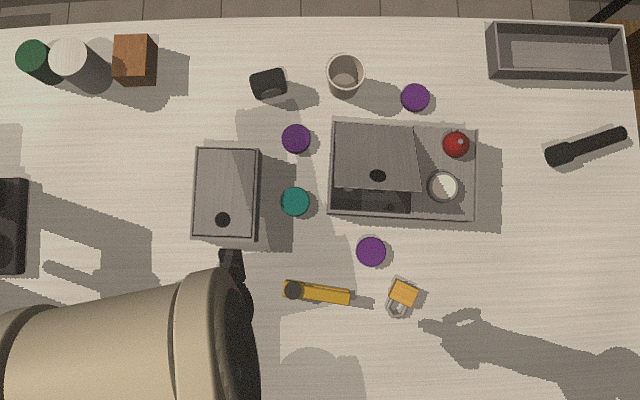

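The lid stands open with its mark at (377,176). The puck is on the deck at (443,187), the bell at (456,144) hasn't moved, and the small lid is shut. One check of the lid angle, then I hand in.

```bash
python3 - <<'E'
from h import *
im,d,c=grab('top');P=cloud(c,d);v,u=np.mgrid[:400,:640]
q=(u>340)&(u<405)&(v>130)&(v<180); p=np.polyfit(P[q][:,0],P[q][:,2],1); a=-np.arctan(p[0]); print(a,r.sense()['contact_force'])
if a>.45: print(r.sign_off())
E
```

```text
0.8669340608046365 [-0.3452303   0.48715638  0.18122288]
the job is handed in; nothing more can be done
None
```

The job is handed in: the puck lies flat on the fixed deck, about 29 mm clear of the line it must not cross, and the key box lid has sprung open. In the last picture the bell and other objects looked unmoved, and the smaller lid was shut. My last lid-angle fit read 0.87 rad, above the 0.6 rad stop, so it shows only that the lid is open; the hand-in returned no verdict.

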